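# Walnuts from the chute into the sugar bowl

### The arm

A 6-joint arm with a two-finger parallel gripper is mounted at the origin on the work surface. World frame = base frame: x ahead of the robot, y to its left, z up, the work surface at z = 0. Lengths are in mm, angles in rad, forces in N, time in s.
With the tool pointing down it reaches from about 275 to 975 mm from the base axis. Payload 8.4 kg.
Tool frame: the origin (TCP) lies on the centre line of the jaws, within the pads' length; the fingertips stand 17 mm ahead of it and the grasp point (between the pads) lies 2 mm behind it; z points along the fingers, y is the direction in which the jaws open and shut (so a half turn about z gives the same grasp; the last joint's range is limited). The gripper opens to 92 mm and grips with 3 to 60 N. Pads are 20 mm wide; open, the fingers measure 128 mm over their backs; the gripper's body (75 mm by 189 mm) begins 69 mm behind the grasp point.
Start: joints at [-1.271, 0.353, 1.633, -0, 1.155, -0.002], TCP at [185.773, -596.755, 198.083] pointing down, gripper open.
Joint ranges: [-2.63, 2.63], [-0.92, 2.1], [0.06, 2.66], [-1.3, 4.44], [0, 2.69], [-3.02, 3.02]. Speed limits (rad/s): [2.22, 2.22, 2.79, 3.14, 3.14, 3.14].

### API

Orientations are given as a rotation vector (axis times angle).
In Python, from bench import ctrl gives the robot as it stands.
- The arm moves only by the tool move_arm, never from a script. Its argument "rows" is a list of rows, each a list of 3 entries, a list of its own where there are three numbers: the shift along the tool's x, y, z in m, then the turn about the tool's z in rad, then the gripper's target within -1 to 1 (fully open at 1, half-way at 0, shut at -1). A call has 1 to 8 rows; each row is the pose to reach, as a shift and turn from the pose measured when the call began, along the tool's axes at that moment; what a row does not reach only later rows make up. A row lasts 1/10 s, in which the tool goes at most 50 mm and 8.59 degrees, less where a joint would pass 70% of its speed; a pose out of reach is approached as far as the arm can. A call with a gripper value outside its range is refused whole. The fingers move at their own pace and stop on an object; the grip force is fixed at half the most. Time passes only in rows, so rows that repeat a pose let the fingers close. It gives the time, the measured TCP pose, the force and the opening at its end, in the units of the state.
- ctrl.sense(): the state, without advancing time (a new reading comes with each control period).
- ctrl.get_image(name): name is "scene" or "top"; returns a dict with "color" (400x640x3 uint8, red, green, blue), "fx", "fy", "cx", "cy" (pixels), "camera_from_world" (4x4, takes a point from world to camera coordinates). Camera axes: x right, y down, z forward; pixel columns grow to the right and rows downward; lengths in mm; the calibration is good to about 2 mm. A picture is of the moment at which its call begins. There is no depth.
- ctrl.job_done(): hands the job in, once; it reports no verdict.
The state is a dict: "time_s": time; "joint_pos": joint angles; "joint_vel": joint speeds; "effort": joint torques, N m; "ee_pos": TCP position; "tool_rot": TCP orientation; "ft_force": force on the tool from outside, world axes, zero at the start; "moment": the same for the moment, N m; "gripper_width": opening from 0.0 (shut) to 1.0 (fully open).
Only numpy, scipy, OpenCV 4.12 (cv2) and the standard library are available. Lean on these libraries where they do the work, as an engineer would, in place of code of your own. Each camera call takes 0.05 s, during which the arm holds its last target. There are 200 camera calls.

### The job

Without picking anything up, push the steel sugar bowl along the ledge until it rests against both front legs of the nut chute, under its mouth. Then press the free end of the chute's rocking lever down and keep it down until both walnuts have rolled out into the bowl, and let the lever come back up. Leave the bowl there with both nuts in it, do not touch the nuts, and leave everything else where it stands.

Things in the scene. Friction and masses are not known exactly. Their poses are not given: they have to be found in the camera images.
- chute: Fixed beech nut chute. Origin on the ledge (z = 0) below the gate; x runs level along the chute, uphill, away from the mouth; z up. Trough 40 mm wide inside, 15 degree slope, upper end at x = +112 mm. Two round front legs, 16 mm thick, 112 mm tall, at x = -64, y = +43 and -43 mm. A bracket 156 mm tall at x = 0, y = -75 mm carries the rocking lever, which lies along y across the chute.
- mouth (a point): Lower lip of the chute, where the nuts drop out: middle of the trough floor at x = -60, y = 0 mm of the chute, 85 mm above the ledge. The trough walls rise 22 mm higher. Nothing stands between the legs below it.
- nest (a point): Point on the ledge surface in front of the mouth, at x = -100, y = 0 mm of the chute: the centre of the bowl is here when the bowl rests against both front legs. Axes as those of the chute: the bowl comes in along +x.
- bowl: Small open stainless steel sugar bowl, round, no handles, about 0.2 kg, 58 mm tall; outside diameter 68 mm at the foot, 96 mm at its widest (30 mm up), 92 mm at the rim; wall 3 mm. Origin at the centre of its underside.
- lever_pad (a point): Centre of the top of the press pad, a steel plate 34 mm (chute x) by 42 mm (chute y) on the free end of the rocking lever, at x = 0, y = -148 mm of the chute, 153 mm above the ledge at rest. It has free space above and below. z is normal to the pad.
- lever (a joint): Angle of the rocking lever (rad); its level axis lies 73 mm from the pad centre. 0: pad up, gate shut (at rest); grows as the pad goes down and the gate at the other end rises; hard stop at 0.6, pad centre about 41 mm lower. Nuts pass under the gate from about 0.4. A spring brings it back when let go; the pad needs about 2 N at the start, 5 to 7 N near the stop.
- walnut_a: Walnut, a ball 32 mm in diameter, 14 g, lying in the trough against the gate. Origin at its centre.
- walnut_b: Second walnut, the same, lying behind the first. Origin at its centre.
- caddy: Black plastic caddy with a grey twist cap, 86 mm wide, 138 mm tall. Loose bystander; origin at the centre of its underside.
- baking_cup: Orange baking cup, 68 mm wide at the rim, 34 mm tall. Loose bystander; origin at the centre of its underside.
- cruet: Stoppered glass cruet, 68 mm wide with a small handle, 155 mm tall. Loose bystander; origin at the centre of its underside.
- pot_stand: Slatted beech pot stand, 150 x 150 x 16 mm, lying flat. Loose bystander; origin at the centre of its underside.
- preserve_jar: Amber glass preserve jar, 72 mm wide, 110 mm tall. Loose bystander; origin at the centre of its underside.
- mug: White mug, 80 mm wide, 90 mm tall, with handle. Loose bystander; origin at the centre of its underside.
- wooden_spoon: Wooden spoon, about 240 mm long, lying flat. Loose bystander.

How it is judged (in metres and radians):
On the way, in this order (a step that is already met when the one before it is completed fails the run):
1. the bowl is pushed against both front legs, the nuts still held (horizontal distance between bowl and nest below 0.012 m and value of joint lever below 0.1 rad and height (world z) of each of walnut_a, walnut_b above 0.1 m), for 0.2 s.
2. the lever is pressed down and held, so that the gate is up (value of joint lever above 0.38 rad), for 0.3 s.
At the end, for the whole second after the job is handed in: Both walnuts lie at rest in the bowl; the bowl stands upright on the ledge, within 15 mm of its place against the two front legs; the lever is back up (below 0.06 rad) (horizontal distance between each of walnut_a, walnut_b and bowl below 0.035 m and height (world z) of walnut_a between 0.017 and 0.062 m and linear speed of each of walnut_a, walnut_b below 0.05 m/s and height (world z) of walnut_b between 0.017 and 0.062 m and horizontal distance between bowl and nest below 0.015 m and angle between bowl's own z axis and vertical below 0.1 rad and height (world z) of bowl below 0.006 m and linear speed of bowl below 0.02 m/s and value of joint lever below 0.06 rad); the robot touches nothing.
It fails at once if the bowl is lifted or tipped (height (world z) of bowl above 0.012 m or angle between bowl's own z axis and vertical above 0.3 rad).
It fails at once if a walnut is touched by the robot (contact force between any of the fingers, the arm and walnut_a above 0.2 N or contact force between any of the fingers, the arm and walnut_b above 0.2 N).
It fails at once if a bystander is moved more than 20 mm (distance of any of caddy, baking_cup, cruet, pot_stand, preserve_jar, mug, wooden_spoon from where it was at the start of the episode above 0.02 m).
It also fails if it takes over 58 s, if anything falls off the work surface, if the arm or the gripper's body presses on something with over 40 N, if the wrist force passes 120 N, or if a joint passes its speed limit or range.

## Working session

There is one attempt and no reset: what is moved stays moved. The work goes in short steps, Python scripts to look and compute and a tool call to move; the robot and the scene stay as the last step left them, time stands still between calls to the robot, and variables do not carry over. Pictures are saved under pics/ and viewed, about 8 in all and at most 12, crops included, and the job is handed in when it is done.

Besides the shell and the picture viewer there is one more tool, called after "Call:" as name(argument=value, ...), one argument or row to a line, values as JSON. move_arm: Moves the arm, as the interface text tells. Its arguments: {"type":"object","properties":{"rows":{"type":"array","items":{"type":"array"}}},"required":["rows"]}

```bash
mkdir -p pics
cat > h.py <<'E'
import numpy as np,cv2
from scipy.spatial.transform import Rotation as R
from bench import ctrl
def grab(n,f):
    d=ctrl.get_image(n); cv2.imwrite('pics/'+f,d['color'][:,:,::-1]); np.savez('pics/'+n+'.npz',**{k:d[k] for k in('fx','fy','cx','cy','camera_from_world')}); return d
def cam(n): return dict(np.load('pics/'+n+'.npz'))
def proj(d,p):
    c=np.c_[np.atleast_2d(p),np.ones(len(np.atleast_2d(p)))]@np.array(d['camera_from_world']).T
    return np.c_[d['fx']*c[:,0]/c[:,2]+d['cx'],d['fy']*c[:,1]/c[:,2]+d['cy']]
def back(d,uv,z):
    T=np.array(d['camera_from_world']);r=T[:3,:3].T@np.array([(uv[0]-d['cx'])/d['fx'],(uv[1]-d['cy'])/d['fy'],1]);o=-T[:3,:3].T@T[:3,3]
    return o+r*(z-o[2])/r[2]
E
python3 - <<'E'
from h import *
for n in('scene','top'):
    d=grab(n,n+'1.png');T=np.array(d['camera_from_world']);print(n,d['fx'],-T[:3,:3].T@T[:3,3])
s=ctrl.sense();print(s['time_s'],s['ee_pos'],R.from_rotvec(s['tool_rot']).as_matrix().round(3))
E
```

```text
scene 388.04336431286595 [1083.62225974 -344.74115952  891.82204972]
top 444.7925831513385 [ 305.51065041  -16.91831635 1586.49266025]
0.1 [ 185.64615014 -596.31795714  197.44520277] [[ 0.955  0.297 -0.   ]
 [ 0.297 -0.955  0.001]
 [-0.    -0.001 -1.   ]]
```

View pics/scene1.png

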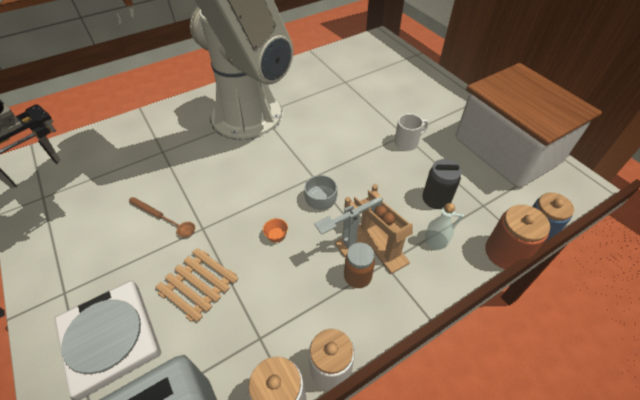

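View pics/top1.png

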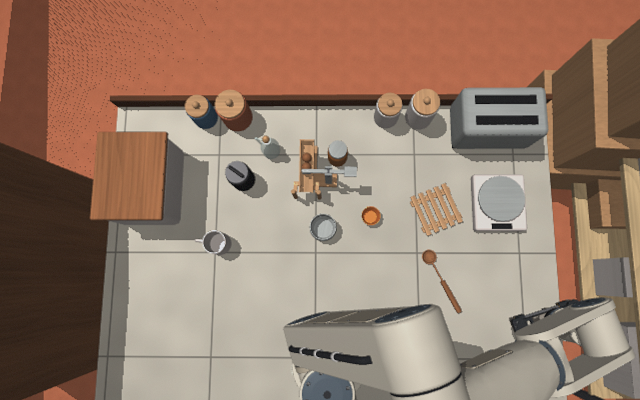

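The top view shows the chute at about (308,170), the lever pad at (350,171), the bowl at (322,228), the baking cup at (371,216) and the jar at (338,152). World +x is up in the image and +y is left. I'll zoom in next.

Run:
```python
import cv2,numpy as np
a=cv2.imread('pics/top1.png')[125:250,270:400];b=cv2.imread('pics/scene1.png')[165:295,250:430]
a=cv2.resize(a,None,fx=4,fy=4,interpolation=cv2.INTER_CUBIC);cv2.imwrite('pics/c1.png',a)
cv2.imwrite('pics/c2.png',cv2.resize(b,None,fx=4,fy=4,interpolation=cv2.INTER_CUBIC))
```

```text
(no output)
```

View pics/c1.png

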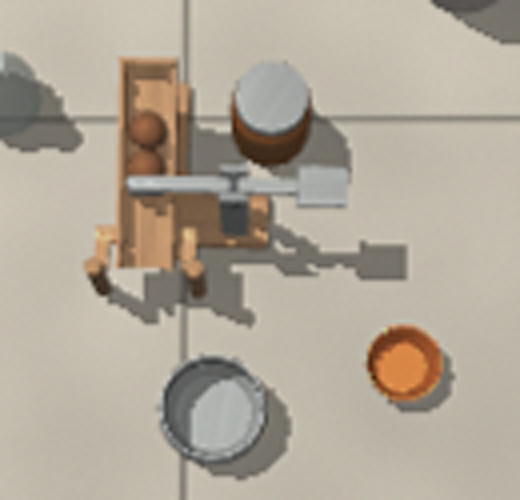

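View pics/c2.png

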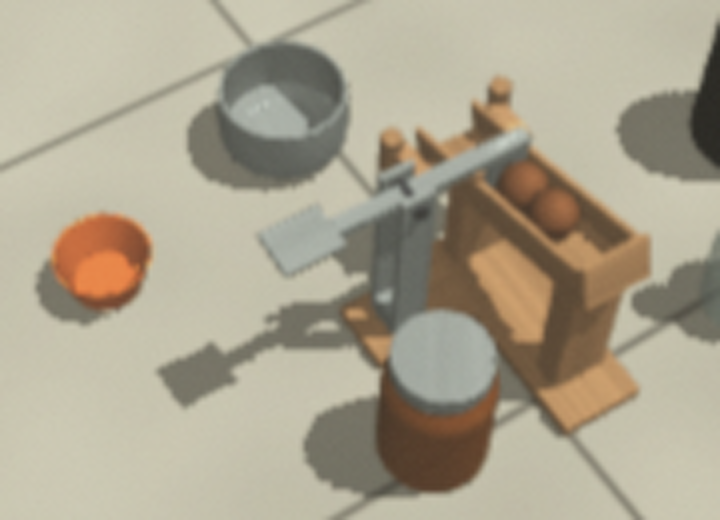

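The bowl rim centre is at about (214,409) in crop c1. The pad is at (323,187), with the leg tops at (106,233) and (190,233). In crop c2 the pad is at (303,240), the leg tops at (500,83) and (391,136), and the bowl rim centre at about (286,95). I'll fit the poses to both views.

```bash
cat > fit.py <<'E'
from h import *
from scipy.optimize import least_squares
t=cam('top');s=cam('scene')
A=lambda u,v:np.array([270+(u+.5)/4-.5,125+(v+.5)/4-.5]);B=lambda u,v:np.array([250+(u+.5)/4-.5,165+(v+.5)/4-.5])
obs=[(t,A(323,187),(0,-148,153)),(t,A(106,233),(-64,43,112)),(t,A(190,233),(-64,-43,112)),(t,A(149,60),(112,0,153)),
(s,B(303,240),(0,-148,153)),(s,B(500,83),(-64,43,112)),(s,B(391,136),(-64,-43,112))]
def W(p,l): l=np.array(l,float);c,q=np.cos(p[2]),np.sin(p[2]);return np.array([p[0]+c*l[0]-q*l[1],p[1]+q*l[0]+c*l[1],l[2]])
f=lambda p:np.concatenate([proj(d,W(p,l))[0]-uv for d,uv,l in obs])
g=least_squares(f,[600,0,0],x_scale=[100,100,1],loss='soft_l1');p=g.x
print('chute',p.round(3));print(f(p).reshape(-1,2).round(1))
for n,l in dict(nest=(-100,0,0),pad=(0,-148,153),mouth=(-60,0,85),legL=(-64,43,0),legR=(-64,-43,0)).items():print(n,W(p,l).round(1))
print('bowl',back(t,A(214,409),58).round(1),back(s,B(286,95),58).round(1))
print('cup',back(t,A(405,363),34).round(1),'jar',back(t,A(273,97),110).round(1))
E
python3 fit.py
```

```text
chute [ 6.49488e+02  7.36910e+01 -3.00000e-02]
[[-0.1 -1.2]
 [-3.3  7. ]
 [ 1.1  7.7]
 [-0.  -3.4]
 [-0.6 -0.2]
 [ 0.3  0.5]
 [ 0.1  0.2]]
nest [549.5  76.7   0. ]
pad [645.  -74.2 153. ]
mouth [589.5  75.5  85. ]
legL [586.8 118.6   0. ]
legR [584.2  32.6   0. ]
bowl [467.   16.9  58. ] [478.7  17.4  58. ]
cup [ 510.3 -150.3   34. ] jar [729.9 -33.9 110. ]
```

```bash
sed -i 's/A(106,233)/A(95,266)/;s/A(190,233)/A(193,268)/' fit.py
cat >> fit.py <<'E'
np.save('chute.npy',p)
E
cat >> h.py <<'E'
def rel(pos,yaw):
    """tool-frame shift (m) and turn for tool pointing down at world pos, tool x at yaw (deg)"""
    s=ctrl.sense();M=R.from_rotvec(s['tool_rot']).as_matrix();cur=np.arctan2(M[1,0],M[0,0])
    print('t',s['time_s'],'ee',np.round(s['ee_pos'],1),'yaw',np.degrees(cur).round(1),'F',np.round(s['ft_force'],1),'w',s['gripper_width'],'q6',s['joint_pos'][5])
    print('shift',(M.T@(np.array(pos)-s['ee_pos'])/1000).round(4),'turn',round(-(np.radians(yaw)-cur),3))
E
python3 fit.py; python3 -c "
from h import *
rel((430,-44,198),55)"
```

```text
chute [ 6.46727e+02  7.41800e+01 -2.10000e-02]
[[-0.2 -0.8]
 [-0.6 -0.4]
 [ 0.4 -0.3]
 [-0.5 -2.6]
 [-0.7 -0.8]
 [-0.4 -0.3]
 [-0.4 -0.4]]
nest [546.7  76.3   0. ]
pad [643.5 -73.8 153. ]
mouth [586.7  75.5  85. ]
legL [583.7 118.5   0. ]
legR [581.8  32.6   0. ]
bowl [467.   16.9  58. ] [478.7  17.4  58. ]
cup [ 510.3 -150.3   34. ] jar [729.9 -33.9 110. ]
t 0.1 ee [ 185.6 -596.3  197.4] yaw 17.3 F [ 0.1 -0.2  0.3] w 0.997991361836719 q6 -0.0023798913149232844
shift [ 0.3975 -0.4547 -0.    ] turn -0.658
```

Call:
move_arm(
  rows=[
    [[0.398, -0.455, 0.0], -0.658, 0.2],
    [[0.398, -0.455, 0.0], -0.658, 0.2],
    [[0.398, -0.455, 0.0], -0.658, 0.2],
    [[0.398, -0.455, 0.0], -0.658, 0.2],
    [[0.398, -0.455, 0.0], -0.658, 0.2],
    [[0.398, -0.455, 0.0], -0.658, 0.2],
    [[0.398, -0.455, 0.0], -0.658, 0.2],
    [[0.398, -0.455, 0.0], -0.658, 0.2],
  ],
)

```text
time_s: 0.9
ee_pos: [347.8, -229.0, 198.0]
tool_rot: [-2.786, -1.449, -0.001]
ft_force: [1.3, -0.7, 0.3]
gripper_width: 0.598
```

```bash
python3 -c "
from h import *
rel((430,-44,198),55)"
```

```text
t 0.9 ee [ 347.8 -229.   198. ] yaw 55.0 F [ 1.3 -0.7  0.3] w 0.5980905946764956 q6 0.024282379442572586
shift [ 0.1987 -0.0389  0.0002] turn -0.001
```

Call:
move_arm(
  rows=[
    [[0.199, -0.039, 0.0], 0, 0.2],
    [[0.199, -0.039, 0.0], 0, 0.2],
    [[0.199, -0.039, 0.0], 0, 0.2],
    [[0.199, -0.039, 0.0], 0, 0.2],
    [[0.199, -0.039, 0.08], 0, 0.2],
    [[0.199, -0.039, 0.153], 0, 0.2],
    [[0.199, -0.039, 0.153], 0, 0.2],
    [[0.199, -0.039, 0.153], 0, 0.2],
  ],
)

```text
time_s: 1.7
ee_pos: [425.2, -42.7, 40.5]
tool_rot: [-2.78, -1.447, 0.013]
ft_force: [-1.0, -0.7, 0.6]
gripper_width: 0.602
```

Run:
```python
from h import *
rel((430,-44,45),55)
d=grab('scene','s2.png');e=grab('top','t2.png')
a=cv2.imread('pics/s2.png')[130:290,220:420];b=cv2.imread('pics/t2.png')[140:280,260:410]
cv2.imwrite('pics/c3.png',np.hstack([cv2.resize(a,(400,320)),cv2.resize(b,(343,320))]))
```

```text
t 1.7 ee [425.2 -42.7  40.5] yaw 55.0 F [-1.  -0.7  0.6] w 0.6020233970270412 q6 0.5049064971914551
shift [ 0.0017  0.0046 -0.0046] turn 0.0
```

View pics/c3.png

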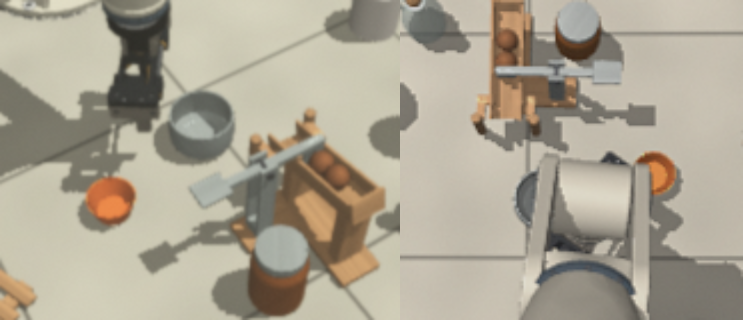

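Call:
move_arm(
  rows=[
    [[0.01, 0.004, -0.004], 0, 0.2],
    [[0.022, 0.004, -0.004], 0, 0.2],
    [[0.03, 0.004, -0.004], 0, 0.2],
    [[0.038, 0.004, -0.004], 0, 0.2],
    [[0.046, 0.004, -0.004], 0, 0.2],
    [[0.054, 0.004, -0.004], 0, 0.2],
    [[0.062, 0.004, -0.004], 0, 0.2],
    [[0.07, 0.004, -0.004], 0, 0.2],
  ],
)

```text
time_s: 2.6
ee_pos: [472.9, 12.1, 48.9]
tool_rot: [-2.784, -1.448, 0.004]
ft_force: [-0.1, -0.3, -0.1]
gripper_width: 0.602
```

Run:
```python
from h import *
rel((484,36,45),55)
```

```text
t 2.6 ee [472.9  12.1  48.9] yaw 55.0 F [-0.1 -0.3 -0.1] w 0.6020106549063788 q6 0.6310489225499787
shift [ 0.0259 -0.0046  0.0039] turn -0.001
```

Call:
move_arm(
  rows=[
    [[0.006, -0.001, 0.003], 0, 0.2],
    [[0.013, -0.003, 0.004], 0, 0.2],
    [[0.019, -0.004, 0.004], 0, 0.2],
    [[0.024, -0.004, 0.004], 0, 0.2],
    [[0.026, -0.004, 0.004], 0, 0.2],
    [[0.026, -0.004, 0.004], 0, 0.2],
  ],
)

```text
time_s: 3.2
ee_pos: [484.8, 35.9, 44.9]
tool_rot: [-2.784, -1.449, 0.004]
ft_force: [-0.5, -1.0, 0.1]
gripper_width: 0.602
```

Run:
```python
from h import *
rel((484,36,45),55)
d=grab('scene','s3.png')
a=cv2.imread('pics/s3.png')[130:270,260:440]
cv2.imwrite('pics/c4.png',cv2.resize(a,None,fx=4,fy=4,interpolation=cv2.INTER_CUBIC))
```

```text
t 3.2 ee [484.8  35.9  44.9] yaw 55.0 F [-0.5 -1.   0.1] w 0.6018498136593522 q6 0.6788248558520913
shift [-0.0003 -0.0007 -0.0001] turn -0.0
```

View pics/c4.png

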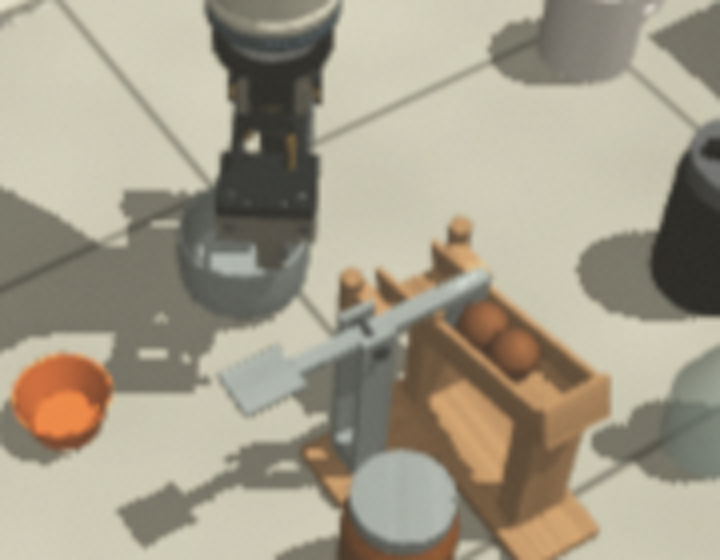

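The bowl in c4, centred near (244,255), has hardly shifted, and the fingers appear over or in it. I'll project the expected positions to check this.

Run:
```python
from h import *
s=cam('scene');t=cam('top')
M=R.from_rotvec(ctrl.sense()['tool_rot']).as_matrix();e=np.array(ctrl.sense()['ee_pos'])
im=cv2.imread('pics/s3.png')
def circ(c,r,z,col):
    a=np.linspace(0,2*np.pi,60);q=proj(s,np.c_[c[0]+r*np.cos(a),c[1]+r*np.sin(a),0*a+z]);cv2.polylines(big,[np.int32((q-[260,130])*4+1.5)],True,col,1)
big=cv2.resize(im[130:270,260:440],None,fx=4,fy=4,interpolation=cv2.INTER_CUBIC)
circ((472,17),46,58,(0,0,255));circ((512,76),46,58,(0,255,0))
for sy in(-1,1):
  for sx in(-10,10):
    for y in (27.7,46):
      q=proj(s,[e+M@[sx,sy*y,17],e+M@[sx,sy*y,-60]]);cv2.line(big,*[tuple(int(v) for v in (p-[260,130])*4+1.5) for p in q],(255,0,255),1)
cv2.imwrite('pics/c5.png',big)
```

```text
(no output)
```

View pics/c5.png

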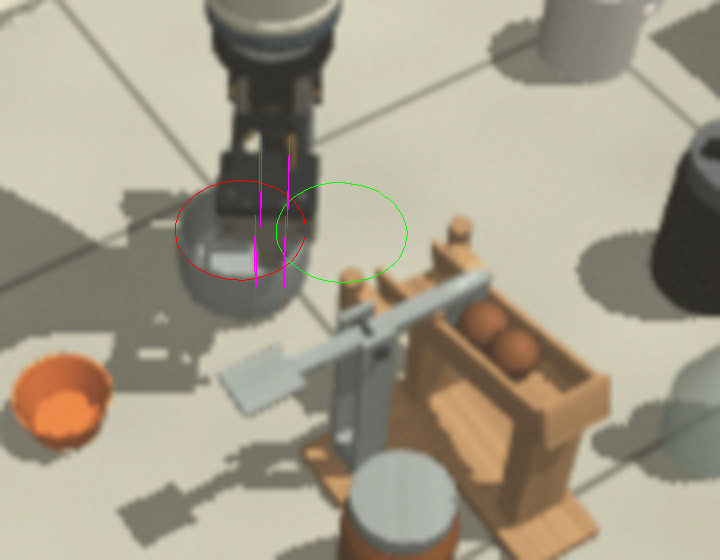

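Run:
```python
from h import *
e=np.array(ctrl.sense()['ee_pos']);M=R.from_rotvec(ctrl.sense()['tool_rot']).as_matrix();out=[]
for n,(u,v) in dict(scene=(290,145),top=(290,180)).items():
    d=grab(n,n[0]+'4.png');im=cv2.imread('pics/'+n[0]+'4.png')[v:v+75,u:u+65]
    big=cv2.resize(im,None,fx=6,fy=6,interpolation=cv2.INTER_CUBIC);out.append(big.copy())
    print(n,'body',(proj(d,[e+M@[x,y,-71] for x in(-37,37) for y in(-94,94)])).round(1).tolist(),'tips',proj(d,[e+M@[0,37*k,17] for k in(-1,1)]).round(1).tolist())
cv2.imwrite('pics/c6.png',np.hstack(out))
```

```text
scene body [[316.3, 148.4], [311.6, 200.0], [342.2, 149.2], [340.6, 201.1]] tips [[328.3, 184.0], [327.1, 203.9]]
top body [[309.8, 249.3], [342.4, 203.2], [291.6, 236.4], [324.3, 190.8]] tips [[311.9, 231.4], [324.0, 214.3]]
```

View pics/c6.png

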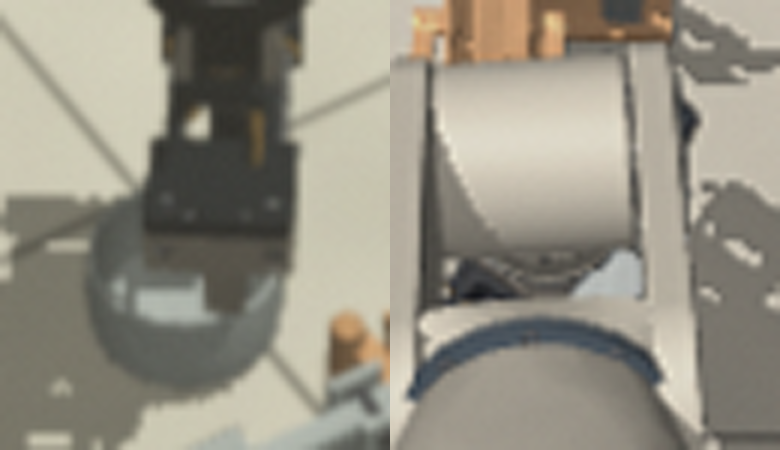

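Run:
```python
from h import *
I={k:cv2.imread(f'pics/{k}.png').astype(int) for k in('scene1','s2','s3','s4')}
for a in('s2','s3','s4'):
    D=np.abs(I[a]-I['scene1']).sum(2)
    print(a,'frontwall',D[201:210,308:335].mean().round(1),'control leg',D[190:215,335:350].mean().round(1))
for a in('scene1','s2','s4'): print(a,'col320 rows185-214',I[a][185:214,314,1].tolist(),'row203',I[a][203,300:345,1].tolist())
T={k:cv2.imread(f'pics/{k}.png').astype(int) for k in('top1','t2','t4')}
for a in T: print(a,'row227',T[a][227,305:340,1].tolist(),'row235 ',T[a][238,305:340,1].tolist())
s=ctrl.sense();print(s['ee_pos'],s['joint_pos'],s['effort'],s['ft_force'])
```

```text
s2 frontwall 6.8 control leg 15.3
s3 frontwall 6.4 control leg 15.9
s4 frontwall 6.0 control leg 16.1
scene1 col320 rows185-214 [117, 135, 161, 171, 174, 176, 189, 189, 180, 178, 177, 177, 172, 147, 111, 99, 96, 96, 97, 96, 96, 93, 93, 98, 110, 116, 122, 162, 191] row203 [118, 117, 117, 118, 117, 117, 113, 101, 89, 90, 91, 92, 95, 96, 97, 96, 96, 97, 97, 100, 98, 101, 101, 102, 104, 106, 107, 107, 107, 109, 110, 107, 105, 112, 123, 146, 177, 191, 195, 196, 196, 196, 197, 187, 152]
s2 col320 rows185-214 [117, 138, 164, 176, 177, 181, 193, 193, 185, 184, 182, 183, 176, 152, 115, 99, 97, 97, 98, 98, 96, 95, 93, 100, 111, 118, 126, 167, 196] row203 [117, 119, 119, 119, 119, 120, 113, 100, 89, 92, 91, 93, 96, 98, 98, 97, 99, 100, 99, 102, 101, 101, 103, 105, 107, 108, 109, 108, 111, 110, 111, 110, 108, 113, 128, 151, 180, 197, 202, 202, 203, 202, 201, 195, 158]
s4 col320 rows185-214 [85, 85, 89, 89, 96, 105, 111, 114, 153, 180, 182, 179, 158, 122, 102, 97, 96, 95, 94, 97, 96, 94, 92, 98, 111, 118, 120, 139, 175] row203 [119, 119, 118, 120, 120, 118, 114, 99, 88, 89, 91, 92, 96, 96, 94, 97
[... 757 characters left out ...]
 171, 166, 166, 166, 166, 167, 148, 74, 101, 111, 113, 113, 113, 115, 114, 114, 114, 114, 127, 157, 157, 158]
t4 row227 [45, 55, 66, 63, 68, 88, 103, 87, 83, 88, 84, 85, 82, 81, 77, 79, 129, 179, 187, 183, 185, 189, 184, 183, 183, 184, 170, 139, 183, 174, 174, 175, 175, 177, 165] row235  [90, 111, 120, 144, 143, 147, 148, 144, 146, 140, 144, 140, 140, 139, 137, 134, 120, 116, 102, 86, 81, 83, 92, 82, 70, 63, 61, 85, 144, 222, 211, 209, 208, 209, 212]
[484.3948592   35.55582219  44.8646828 ] [0.06889554 0.35686182 2.04845589 0.00246703 0.73988252 0.6786852 ] [ 1.40625746e-01 -4.86829627e+01 -2.26406890e+01  5.72125800e-02
 -2.34379561e-02  1.50816697e-03] [-0.07043137 -0.36123867  0.34909381]
```

The bowl has not moved at all: its front-wall pixels match the first picture. The gripper must therefore be higher than I assumed. I'll back off straight up and compare it with its projection over clear table.

Call:
move_arm(
  rows=[
    [[0, 0, -0.03], 0, 0.2],
    [[0, 0, -0.06], 0, 0.2],
    [[0, 0, -0.06], 0, 0.2],
    [[-0.05, 0.0, -0.06], 0, 0.2],
    [[-0.098, 0, -0.06], 0, 0.2],
    [[-0.12, 0, -0.06], 0, 0.2],
    [[-0.12, 0, -0.06], 0, 0.2],
    [[-0.12, 0, -0.06], 0, 0.2],
  ],
)

```text
time_s: 4.15
ee_pos: [415.9, -62.9, 104.8]
tool_rot: [-2.786, -1.446, 0.004]
ft_force: [-0.5, 0.3, 0.1]
gripper_width: 0.6
```

Call:
move_arm(
  rows=[
    [[0, 0, 0.03], 0, 0.2],
    [[0, 0, 0.06], 0, 0.2],
    [[0, 0, 0.06], 0, 0.2],
    [[0, 0, 0.06], 0, 0.2],
  ],
)

```text
time_s: 4.55
ee_pos: [415.9, -62.1, 44.7]
tool_rot: [-2.784, -1.447, 0.005]
ft_force: [0.3, 0.8, 0.7]
gripper_width: 0.6
```

Run:
```python
from h import *
rel((430,-44,45),55)
st=ctrl.sense();e=np.array(st['ee_pos']);M=R.from_rotvec(st['tool_rot']).as_matrix()
d=grab('scene','s5.png');grab('top','t5.png');u,v=240,120
big=cv2.resize(cv2.imread('pics/s5.png')[v:v+100,u:u+110],None,fx=6,fy=6,interpolation=cv2.INTER_CUBIC)
P=lambda q:tuple(int(k) for k in (proj(d,e+M@np.array(q,float))[0]-[u,v])*6+2.5)
for y in(-46,-27.7,27.7,46):
  for x in(-10,10): cv2.line(big,P((x,y,17)),P((x,y,-71)),(255,0,255),1)
for x in(-37,37): cv2.line(big,P((x,-94,-71)),P((x,94,-71)),(0,255,0),1)
cv2.imwrite('pics/c7.png',big)
s1=cv2.imread('pics/scene1.png').astype(int);print('bowl diff',np.abs(cv2.imread('pics/s5.png').astype(int)-s1).sum(2)[201:210,308:335].mean())
```

```text
t 4.55 ee [415.9 -62.1  44.7] yaw 54.9 F [0.3 0.8 0.7] w 0.5998394552764074 q6 0.458198165301031
shift [ 0.0229  0.0012 -0.0003] turn -0.002
bowl diff 7.2139917695473255
```

View pics/c7.png

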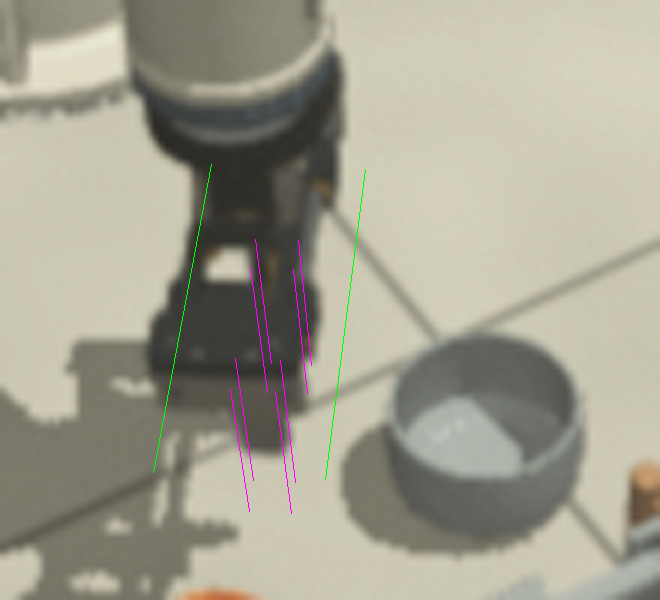

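The overlay shows the real fingertip at (270,450), against a prediction of (270,512). The gripper is about 30 mm higher than its reported z, which explains why the bowl stayed put. I'll check this by probing the table, carefully.

Call:
move_arm(
  rows=[
    [[0, 0, 0.008], 0, 0.2],
    [[0, 0, 0.016], 0, 0.2],
    [[0, 0, 0.02], 0, 0.2],
    [[0, 0, 0.024], 0, 0.2],
    [[0, 0, 0.024], 0, 0.2],
  ],
)

```text
time_s: 5.15
ee_pos: [416.4, -62.4, 21.2]
tool_rot: [-2.786, -1.447, 0.003]
ft_force: [0.3, -0.6, -0.1]
gripper_width: 0.597
```

Call:
move_arm(
  rows=[
    [[0, 0, 0.002], 0, 0.2],
    [[0, 0, 0.004], 0, 0.2],
    [[0, 0, 0.006], 0, 0.2],
    [[0, 0, 0.006], 0, 0.2],
  ],
)

```text
time_s: 5.55
ee_pos: [416.2, -62.4, 15.0]
tool_rot: [-2.785, -1.446, 0.003]
ft_force: [-0.4, -0.2, 0.2]
gripper_width: 0.598
```

Run:
```python
from h import *
rel((430,-44,45),55)
st=ctrl.sense();e=np.array(st['ee_pos']);M=R.from_rotvec(st['tool_rot']).as_matrix()
d=grab('scene','s6.png')
im=cv2.imread('pics/s6.png')[:,:,1].astype(int)
q=proj(d,[e+M@[0,46,17],e+M@[0,46,-13],e+M@[0,8,17]]);print('pred tip, +30z, -38y',q.round(1).tolist())
c=int(round(q[0][0]));print('col',c,'rows180-215',im[180:216,c].tolist())
o=np.array(cv2.imread('pics/scene1.png')[:,:,1]).astype(int);print('bg',o[180:216,c].tolist())
```

```text
t 5.55 ee [416.2 -62.4  15. ] yaw 54.9 F [-0.4 -0.2  0.2] w 0.5982574158963146 q6 0.4577823121554702
shift [ 0.023   0.0006 -0.03  ] turn -0.002
pred tip, +30z, -38y [[285.5, 211.4], [284.5, 205.0], [286.9, 201.0]]
col 285 rows180-215 [62, 62, 60, 59, 65, 64, 61, 59, 56, 52, 56, 70, 81, 82, 84, 83, 83, 79, 80, 81, 78, 86, 136, 183, 199, 200, 202, 198, 196, 196, 199, 200, 200, 199, 198, 199]
bg [197, 197, 198, 198, 197, 196, 197, 197, 193, 174, 153, 168, 188, 194, 193, 194, 195, 195, 196, 195, 196, 197, 195, 196, 196, 197, 197, 197, 195, 195, 196, 197, 195, 194, 193, 194]
```

Call:
move_arm(
  rows=[
    [[0, 0, 0.005], 0, 0.2],
    [[0, 0, 0.01], 0, 0.2],
    [[0, 0, 0.015], 0, 0.2],
    [[0, 0, 0.018], 0, 0.2],
  ],
)

```text
time_s: 6.0
ee_pos: [415.9, -62.3, -3.5]
tool_rot: [-2.785, -1.446, 0.004]
ft_force: [0.2, -0.8, 0.3]
gripper_width: 0.597
```

Call:
move_arm(
  rows=[
    [[0, 0, 0.003], 0, 0.2],
    [[0, 0, 0.006], 0, 0.2],
    [[0, 0, 0.008], 0, 0.2],
  ],
)

```text
time_s: 6.3
ee_pos: [415.8, -62.3, -11.8]
tool_rot: [-2.785, -1.446, 0.005]
ft_force: [-0.2, -0.8, -0.4]
gripper_width: 0.602
```

Call:
move_arm(
  rows=[
    [[0, 0, 0.002], 0, 0.2],
    [[0, 0, 0.004], 0, 0.2],
    [[0, 0, 0.006], 0, 0.2],
    [[0, 0, 0.006], 0, 0.2],
  ],
)

```text
time_s: 6.7
ee_pos: [416.0, -62.3, -16.2]
tool_rot: [-2.785, -1.446, 0.004]
ft_force: [-10.3, 2.3, 38.0]
gripper_width: 0.598
```

Run:
```python
from h import *
st=ctrl.sense();e=np.array(st['ee_pos']);M=R.from_rotvec(st['tool_rot']).as_matrix()
d=grab('scene','s7.png');im=cv2.imread('pics/s7.png')[:,:,1].astype(int)
q=proj(d,[e+M@[0,46,17+k] for k in(0,-20,-30,-40,-50)]);print(e,st['ft_force'],q.round(1).tolist())
print(im[190:225,285].tolist())
```

```text
[415.96558749 -62.31590386 -16.23073662] [-10.2854511    2.25927505  37.96605653] [[286.4, 217.7], [285.8, 213.7], [285.5, 211.6], [285.2, 209.5], [284.9, 207.4]]
[60, 61, 61, 60, 61, 61, 57, 52, 59, 73, 84, 82, 84, 79, 80, 80, 80, 79, 87, 112, 163, 195, 197, 198, 198, 199, 198, 197, 196, 195, 187, 171, 142, 103, 83]
```

The fingers touched the table at reported z of about -16. True z is therefore the reported value plus about 32 mm, and the horizontal agrees within a few mm. I'll push with reported z of about 13.

Call:
move_arm(
  rows=[
    [[0, 0, -0.015], 0, 0.2],
    [[0, 0.002, -0.029], 0, 0.2],
    [[0.02, 0.003, -0.029], 0, 0.2],
    [[0.035, 0.003, -0.029], 0, 0.2],
    [[0.044, 0.003, -0.029], 0, 0.2],
    [[0.052, 0.003, -0.029], 0, 0.2],
    [[0.06, 0.003, -0.029], 0, 0.2],
    [[0.068, 0.003, -0.029], 0, 0.2],
  ],
)

```text
time_s: 7.55
ee_pos: [457.2, -8.0, 12.3]
tool_rot: [-2.785, -1.446, 0.006]
ft_force: [-0.5, -1.8, 0.5]
gripper_width: 0.599
```

Run:
```python
from h import *
rel((484,36,13),55)
grab('scene','s8.png')
D=np.abs(cv2.imread('pics/s8.png').astype(int)-cv2.imread('pics/scene1.png').astype(int)).sum(2);print(D[201:210,308:335].mean())
```

```text
t 7.55 ee [457.2  -8.   12.3] yaw 54.9 F [-0.5 -1.8  0.5] w 0.5993254614604275 q6 0.5886366923460586
shift [ 0.0514 -0.0034 -0.0007] turn -0.002
43.10699588477366
```

The bowl is moving now, so I'll continue to the waypoint.

Call:
move_arm(
  rows=[
    [[0.008, 0.0, 0], 0, 0.2],
    [[0.016, -0.001, 0], 0, 0.2],
    [[0.024, -0.002, 0], 0, 0.2],
    [[0.032, -0.003, 0], 0, 0.2],
    [[0.04, -0.003, 0], 0, 0.2],
    [[0.047, -0.003, 0], 0, 0.2],
    [[0.051, -0.003, 0], 0, 0.2],
    [[0.051, -0.003, 0], 0, 0.2],
  ],
)

```text
time_s: 8.4
ee_pos: [485.9, 36.5, 12.6]
tool_rot: [-2.785, -1.447, 0.002]
ft_force: [-0.8, -0.3, 0.8]
gripper_width: 0.598
```

Run:
```python
from h import *
rel((484,36,13),55)
d=grab('scene','s9.png');u,v=270,130
big=cv2.resize(cv2.imread('pics/s9.png')[v:v+125,u:u+140],None,fx=4.5,fy=4.5,interpolation=cv2.INTER_CUBIC)
a=np.linspace(0,2*np.pi,60)
def circ(c,r,z,col):cv2.polylines(big,[np.int32((proj(d,np.c_[c[0]+r*np.cos(a),c[1]+r*np.sin(a),0*a+z])-[u,v])*4.5+1.7)],True,col,1)
circ((512,76),46,58,(0,255,0));circ((512,76),34,0,(0,255,0))
cv2.imwrite('pics/c8.png',big)
```

```text
t 8.4 ee [485.9  36.5  12.6] yaw 54.9 F [-0.8 -0.3  0.8] w 0.5977957102850414 q6 0.6797960160467796
shift [-0.0015 -0.0013 -0.0004] turn -0.002
```

View pics/c8.png

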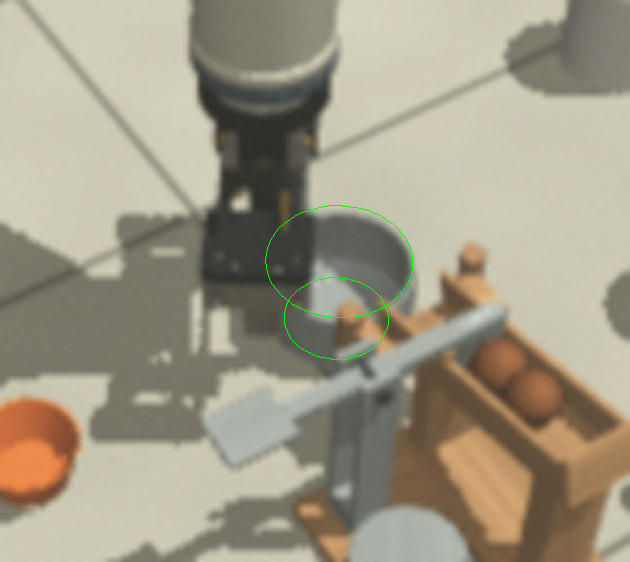

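The bowl sits about 6 mm nearer the camera than the green target circle, at roughly (517,73), upright, and the lever is undisturbed. Next I'll back off, turn to the chute axis and get behind it.

Call:
move_arm(
  rows=[
    [[-0.04, 0, 0], 0, 0.2],
    [[-0.06, -0.01, 0], 0.13, 0.2],
    [[-0.06, -0.02, 0], 0.27, 0.2],
    [[-0.06, -0.02, 0], 0.42, 0.2],
    [[-0.06, -0.02, 0], 0.57, 0.2],
    [[-0.06, -0.02, 0], 0.72, 0.2],
    [[-0.06, -0.02, 0], 0.87, 0.2],
    [[-0.06, -0.02, 0], 0.976, 0.2],
  ],
)

```text
time_s: 9.25
ee_pos: [434.8, -1.5, 12.7]
tool_rot: [-3.139, 0.038, 0.004]
ft_force: [-0.1, -0.4, -0.0]
gripper_width: 0.605
```

Run:
```python
from h import *
rel((437,76,13),-1)
```

```text
t 9.25 ee [434.8  -1.5  12.7] yaw -1.4 F [-0.1 -0.4 -0. ] w 0.6046663367848022 q6 1.5833384251854867
shift [ 0.0003 -0.0776 -0.0001] turn -0.007
```

Call:
move_arm(
  rows=[
    [[0, -0.04, 0], 0, 0.2],
    [[0, -0.078, 0], 0, 0.2],
    [[0, -0.078, 0], 0, 0.2],
    [[0.015, -0.078, 0], 0, 0.2],
    [[0.025, -0.078, 0], 0, 0.2],
    [[0.035, -0.078, 0], 0, 0.2],
    [[0.043, -0.078, 0], 0, 0.2],
    [[0.05, -0.078, 0], 0, 0.2],
  ],
)

```text
time_s: 10.05
ee_pos: [486.8, 74.6, 12.6]
tool_rot: [-3.14, 0.039, 0.005]
ft_force: [-1.5, 0.1, 1.7]
gripper_width: 0.597
```

Call:
move_arm(
  rows=[
    [[0.003, 0, 0], 0, 0.2],
    [[0.006, 0, 0], 0, 0.2],
    [[0.008, 0, 0], 0, 0.2],
  ],
)

```text
time_s: 10.35
ee_pos: [492.1, 74.2, 12.1]
tool_rot: [-3.14, 0.04, 0.014]
ft_force: [-12.1, 1.1, 8.7]
gripper_width: 0.603
```

Call:
move_arm(
  rows=[
    [[0.002, 0, 0], 0, 0.2],
    [[0.004, 0, 0], 0, 0.2],
  ],
)

```text
time_s: 10.55
ee_pos: [492.1, 74.0, 11.6]
tool_rot: [-3.14, 0.04, 0.026]
ft_force: [-14.7, 2.9, 13.6]
gripper_width: 0.602
```

The bowl is against the legs: force is 15 N and it stopped at x = 492. I'll back off, rise and check.

Call:
move_arm(
  rows=[
    [[-0.01, 0, 0], 0, 0.2],
    [[-0.04, 0, 0], 0, 0.2],
    [[-0.07, 0, -0.04], 0, 0.0],
    [[-0.08, 0.04, -0.09], 0, -0.5],
    [[-0.08, 0.08, -0.14], 0, -1],
    [[-0.08, 0.12, -0.18], 0, -1],
    [[-0.08, 0.15, -0.18], 0, -1],
    [[-0.08, 0.15, -0.18], 0, -1],
  ],
)

```text
time_s: 11.35
ee_pos: [412.8, -77.7, 195.8]
tool_rot: [3.14, -0.044, -0.016]
ft_force: [0.1, -0.1, -0.8]
gripper_width: 0.103
```

Run:
```python
from h import *
rel((643,-74,240),-1)
outs=[]
for n,(u,v) in dict(scene=(285,140),top=(285,155)).items():
    d=grab(n,n[0]+'10.png');k=5
    big=cv2.resize(cv2.imread(f'pics/{n[0]}10.png')[v:v+90,u:u+75],None,fx=k,fy=k,interpolation=cv2.INTER_CUBIC)
    a=np.linspace(0,2*np.pi,60)
    for r,z in((46,58),): cv2.polylines(big,[np.int32((proj(d,np.c_[546.7+r*np.cos(a),76.3+r*np.sin(a),0*a+z])-[u,v])*k+2)],True,(0,255,0),1)
    outs.append(big)
cv2.imwrite('pics/c9.png',np.hstack(outs))
```

```text
t 11.35 ee [412.8 -77.7 195.8] yaw -1.6 F [ 0.1 -0.1 -0.8] w 0.10344605925092702 q6 1.4136304616942033
shift [ 0.2295 -0.0101 -0.0465] turn -0.011
```

View pics/c9.png

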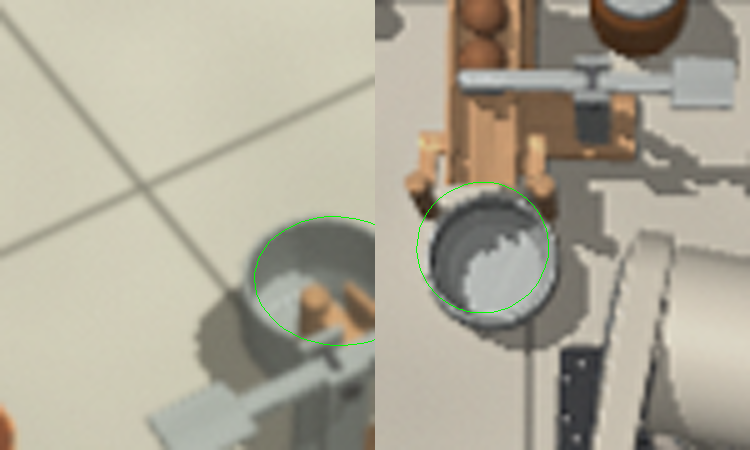

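From the top view, the bowl rim is centred at (494,262) against the predicted (483,247). It touches the right leg only, about 8 mm off in -y and 8 mm short in x, which is too close to the limit. I'll re-push with the tool shifted +8 mm in y, before touching the lever.

Call:
move_arm(
  rows=[
    [[0.02, -0.05, 0.05], 0, 0.2],
    [[0.022, -0.1, 0.1], 0, 0.2],
    [[0.022, -0.14, 0.14], 0, 0.2],
    [[0.022, -0.16, 0.183], 0, 0.2],
    [[0.022, -0.16, 0.183], 0, 0.2],
    [[0.022, -0.16, 0.183], 0, 0.2],
    [[0.022, -0.16, 0.183], 0, 0.2],
  ],
)

```text
time_s: 12.15
ee_pos: [433.5, 85.2, 8.7]
tool_rot: [3.141, -0.041, -0.028]
ft_force: [-0.6, 0.6, -0.1]
gripper_width: 0.594
```

Run:
```python
from h import *
rel((486,82,13),-1)
```

```text
t 12.15 ee [433.5  85.2   8.7] yaw -1.5 F [-0.6  0.6 -0.1] w 0.5943077052915218 q6 1.7798895816398155
shift [ 0.0525  0.0018 -0.0052] turn -0.009
```

Call:
move_arm(
  rows=[
    [[0.015, 0.001, -0.005], 0, 0.2],
    [[0.03, 0.001, -0.005], 0, 0.2],
    [[0.04, 0.001, -0.005], 0, 0.2],
    [[0.045, 0.001, -0.005], 0, 0.2],
    [[0.05, 0.001, -0.005], 0, 0.2],
    [[0.054, 0.001, -0.005], 0, 0.2],
  ],
)

```text
time_s: 12.75
ee_pos: [486.7, 82.5, 12.8]
tool_rot: [3.141, -0.042, -0.031]
ft_force: [-6.6, 0.3, 3.2]
gripper_width: 0.601
```

Call:
move_arm(
  rows=[
    [[0.003, 0, 0], 0, 0.2],
    [[0.006, 0, 0], 0, 0.2],
    [[0.008, 0, 0], 0, 0.2],
  ],
)

```text
time_s: 13.05
ee_pos: [493.5, 82.1, 12.4]
tool_rot: [3.141, -0.042, -0.034]
ft_force: [-5.0, 0.5, 2.2]
gripper_width: 0.602
```

Call:
move_arm(
  rows=[
    [[0.002, 0, 0], 0, 0.2],
    [[0.004, 0, 0], 0, 0.2],
    [[0.006, 0, 0], 0, 0.2],
  ],
)

```text
time_s: 13.35
ee_pos: [498.3, 81.8, 11.9]
tool_rot: [3.14, -0.042, -0.038]
ft_force: [-9.4, -1.7, 2.8]
gripper_width: 0.6
```

Call:
move_arm(
  rows=[
    [[0.002, 0, 0], 0, 0.2],
    [[0.004, 0, 0], 0, 0.2],
  ],
)

```text
time_s: 13.55
ee_pos: [499.1, 81.2, 11.2]
tool_rot: [3.139, -0.043, -0.048]
ft_force: [-14.1, -3.0, 7.6]
gripper_width: 0.604
```

The bowl moved a further 7 mm in and then stopped firmly. I'll back off, check the bowl position numerically and head for the lever.

Call:
move_arm(
  rows=[
    [[-0.01, 0, 0], 0, 0.2],
    [[-0.04, 0, 0], 0, 0.2],
    [[-0.07, 0, -0.04], 0, 0.0],
    [[-0.08, 0.04, -0.09], 0, -0.5],
    [[-0.08, 0.08, -0.14], 0, -1],
    [[-0.08, 0.12, -0.18], 0, -1],
    [[-0.08, 0.16, -0.18], 0, -1],
    [[-0.08, 0.16, -0.18], 0, -1],
  ],
)

```text
time_s: 14.35
ee_pos: [422.7, -79.5, 197.1]
tool_rot: [3.137, -0.044, -0.036]
ft_force: [-0.2, 0.8, 0.4]
gripper_width: 0.105
```

Run:
```python
from h import *
rel((643,-73,195),0)
for n,(u,v,w,h) in dict(top=(368-75+0,189,33,38),scene=(331,180,22,22)).items():
    d=grab(n,n[0]+'11.png');a=cv2.imread(f'pics/{n[0]}10.png');b=cv2.imread(f'pics/{n[0]}11.png')
    if n=='top':
        for nm,i in(('before',a),('after',b)):
            g=i[:,:,1].astype(np.uint8); big=cv2.resize(g[185:230,285:335],None,fx=6,fy=6,interpolation=cv2.INTER_CUBIC)
            c=cv2.HoughCircles(cv2.GaussianBlur(big,(5,5),1),cv2.HOUGH_GRADIENT,1,40,param1=80,param2=20,minRadius=74,maxRadius=90)
            if c is not None:
                for k in c[0][:3]: 
                    px=(k[:2]+.5)/6-.5+[285,185]; print(nm,px,k[2]/6,back(d,px,58 if k[2]/6<13.6 else 50).round(1))
```

```text
t 14.35 ee [422.7 -79.5 197.1] yaw -1.6 F [-0.2  0.8  0.4] w 0.1046290909275402 q6 1.4210586159317353
shift [ 0.22   -0.0127 -0.003 ] turn -0.028
before [307.83333397 206.33333397] 13.016666 [538.7  70.3  58. ]
after [306.5 205. ] 13.583333 [543.4  75.   58. ]
```

The bowl is now at (543,75) against the nest estimate of (547,76), and the top view reads about 3 mm low in x, so it is seated. Now I'll go over the pad.

Call:
move_arm(
  rows=[
    [[0.05, -0.003, 0], -0.02, -1],
    [[0.1, -0.006, 0], -0.028, -1],
    [[0.15, -0.01, 0], -0.028, -1],
    [[0.19, -0.012, 0], -0.028, -1],
    [[0.22, -0.0125, 0], -0.028, -1],
    [[0.22, -0.0125, 0], -0.028, -1],
  ],
)

```text
time_s: 15.05
ee_pos: [645.9, -71.1, 188.7]
tool_rot: [3.138, -0.001, -0.037]
ft_force: [0.3, -0.2, 0.0]
gripper_width: 0.002
```

Run:
```python
from h import *
rel((643,-74,145),0)
st=ctrl.sense();e=np.array(st['ee_pos'])+[0,0,32];M=R.from_rotvec(st['tool_rot']).as_matrix()
d=grab('scene','s12.png');u,v=290,130;k=5
big=cv2.resize(cv2.imread('pics/s12.png')[v:v+110,u:u+110],None,fx=k,fy=k,interpolation=cv2.INTER_CUBIC)
P=lambda w:tuple(int(q) for q in (proj(d,w)[0]-[u,v])*k+2)
for x in(-10,10):
  for y in(-18,18): cv2.line(big,P(e+M@np.array([x,y,17.])),P(e+M@np.array([x,y,-30.])),(255,0,255),1)
cv2.polylines(big,[np.array([P(np.array([643.5+a,-73.8+b,153.])) for a,b in((-17,-21),(17,-21),(17,21),(-17,21))])],True,(0,255,0),1)
cv2.imwrite('pics/c10.png',big)
```

```text
t 15.05 ee [645.9 -71.1 188.7] yaw -0.0 F [ 0.3 -0.2  0. ] w 0.0024924583227630137 q6 1.4649756758589758
shift [-0.0018  0.0027  0.0438] turn -0.001
```

View pics/c10.png

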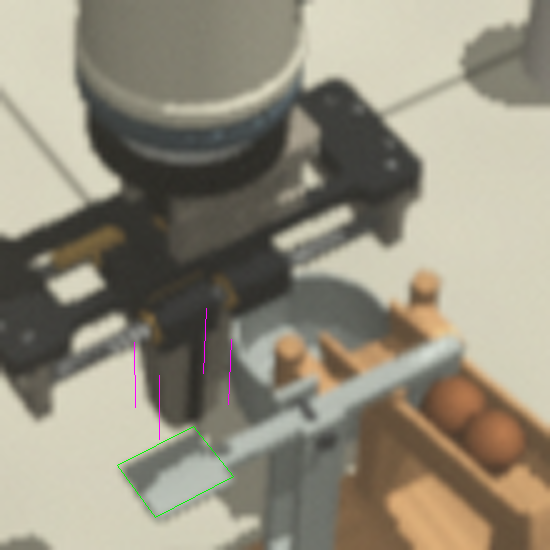

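The bowl sits snugly at the legs. The finger seam at (195,420) lies where predicted with the +32 mm correction and is lined up with the pad (green outline). Pressing now.

Call:
move_arm(
  rows=[
    [[-0.002, 0.003, 0.02], 0, -1],
    [[-0.002, 0.003, 0.04], 0, -1],
    [[-0.002, 0.003, 0.05], 0, -1],
    [[-0.002, 0.003, 0.055], 0, -1],
    [[-0.002, 0.003, 0.06], 0, -1],
    [[-0.002, 0.003, 0.065], 0, -1],
  ],
)

```text
time_s: 15.7
ee_pos: [640.1, -74.2, 124.4]
tool_rot: [3.139, -0.001, -0.039]
ft_force: [-2.0, 1.1, 3.6]
gripper_width: 0.009
```

Call:
move_arm(
  rows=[
    [[0, 0, 0.005], 0, -1],
    [[0, 0, 0.01], 0, -1],
    [[0, 0, 0.013], 0, -1],
    [[0, 0, 0.013], 0, -1],
  ],
)

```text
time_s: 16.1
ee_pos: [640.4, -74.3, 111.4]
tool_rot: [3.139, -0.002, -0.036]
ft_force: [0.3, 0.2, 4.2]
gripper_width: 0.004
```

Run:
```python
from h import *
rel((643,-74,106),0)
```

```text
t 16.1 ee [640.4 -74.3 111.4] yaw -0.1 F [0.3 0.2 4.2] w 0.0042315132919983865 q6 1.460316721678086
shift [ 0.0027 -0.0003  0.0054] turn -0.001
```

Call:
move_arm(
  rows=[
    [[0, 0, 0.003], 0, -1],
    [[0, 0, 0.006], 0, -1],
    [[0, 0, 0.008], 0, -1],
    [[0, 0, 0.008], 0, -1],
    [[0, 0, 0.008], 0, -1],
    [[0, 0, 0.008], 0, -1],
    [[0, 0, 0.008], 0, -1],
    [[0, 0, 0.008], 0, -1],
  ],
)

```text
time_s: 16.9
ee_pos: [640.6, -74.5, 103.6]
tool_rot: [3.138, -0.002, -0.035]
ft_force: [1.2, -0.4, 4.7]
gripper_width: 0.006
```

Call:
move_arm(
  rows=[
    [[0, 0, 0], 0, -1],
    [[0, 0, 0], 0, -1],
    [[0, 0, 0], 0, -1],
    [[0, 0, 0], 0, -1],
    [[0, 0, 0], 0, -1],
    [[0, 0, 0], 0, -1],
    [[0, 0, 0], 0, -1],
    [[0, 0, 0], 0, -1],
  ],
)

```text
time_s: 17.7
ee_pos: [640.6, -74.5, 103.6]
tool_rot: [3.138, -0.002, -0.035]
ft_force: [1.3, -0.8, 5.1]
gripper_width: 0.004
```

Run:
```python
from h import *
rel((643,-74,106),0)
d=grab('scene','s13.png');a=cv2.imread('pics/s12.png').astype(int);b=cv2.imread('pics/s13.png').astype(int)
# walnut-brown pixels: in trough region and in bowl region
for n,i in(('before',a),('now',b)):
    br=(i[:,:,2]-i[:,:,0]>35)&(i[:,:,2]<150)&(i[:,:,1]<95)
    print(n,'trough',br[200:228,372:398].sum(),'bowl',br[185:215,337:370].sum())
ys,xs=np.nonzero(br[180:230,330:400]);print(np.c_[xs+330,ys+180].mean(0) if len(xs) else None)
```

```text
t 17.7 ee [640.6 -74.5 103.6] yaw -0.1 F [ 1.3 -0.8  5.1] w 0.003889987647065745 q6 1.4603726483285187
shift [ 0.0023 -0.0005 -0.0024] turn -0.001
before trough 245 bowl 64
now trough 206 bowl 46
[375.86935867 217.18052257]
```

Run:
```python
from h import *
a=cv2.imread('pics/s12.png');b=cv2.imread('pics/s13.png');t=cv2.imread('pics/t11.png')
for p in((380,211),(389,218),(372,205),(366,200),(350,195),(346,190)): print(p,a[p[1]-1:p[1]+2,p[0]-1:p[0]+2].mean((0,1)).round(),b[p[1]-1:p[1]+2,p[0]-1:p[0]+2].mean((0,1)).round())
grab('top','t13.png');c=cv2.imread('pics/t13.png')
for p in((306,157),(306,166),(307,205),(303,205),(311,208),(307,200)): print('top',p,t[p[1],p[0]],c[p[1],p[0]])
D=cv2.absdiff(a,b).sum(2)
D=np.abs(a.astype(int)-b).sum(2)>60;ys,xs=np.nonzero(D[175:235,335:405]);print(len(xs),np.histogram(xs+335,range(335,406,10)),np.histogram(ys+175,range(175,236,10)))
```

```text
(380, 211) [ 68. 101. 149.] [ 90. 128. 163.]
(389, 218) [ 72. 108. 161.] [ 83. 116. 148.]
(372, 205) [129. 138. 133.] [ 98. 139. 178.]
(366, 200) [101. 141. 178.] [154. 163. 158.]
(350, 195) [114. 121. 119.] [53. 57. 57.]
(346, 190) [90. 96. 94.] [87. 96. 98.]
top (306, 157) [ 70 101 151] [114 156 201]
top (306, 166) [ 68  99 148] [136 148 162]
top (307, 205) [120 122 120] [126 128 124]
top (303, 205) [189 192 189] [191 194 191]
top (311, 208) [182 185 180] [40 59 88]
top (307, 200) [105 107 105] [107 108 107]
1518 (array([402, 276, 319, 207, 228,  86,   0]), array([335, 345, 355, 365, 375, 385, 395, 405])) (array([293, 302, 400, 318, 179,  26]), array([175, 185, 195, 205, 215, 225, 235]))
```

Run:
```python
from h import *
c=cv2.imread('pics/t13.png').astype(int)
m=((c[:,:,2]-c[:,:,0]>30)&(c[:,:,1]<c[:,:,2]*.75)&(c[:,:,2]<175)).astype(np.uint8)
for r in m[140:222,292:330]: print(''.join('.#'[v] for v in r))
```

```text
......................................
......................................
......................................
......................................
......................................
......................................
......................................
......................................
......................................
......................................
......................................
......................................
......................................
......................................
......................................
......................................
......................................
......................................
......................................
......................................
......................................
......................................
......................................
......................................
......................................
......................................
......................................
......................................
........
[... 1397 characters left out ...]
.................########............
..................########............
..................#######.............
..................#######.............
...................#####..............
................####..................
..............#######.................
..............#######.................
.............########.................
.............########.................
.............#######..................
..............#####...................
......................................
......................................
......................................
......................................
......................................
......................................
```

Both walnuts show as separate balls in the bowl and the trough is empty. I'll release the lever smoothly and move clear.

Call:
move_arm(
  rows=[
    [[0, 0, -0.008], 0, -1],
    [[0, 0, -0.016], 0, -1],
    [[0, 0, -0.024], 0, -1],
    [[0, 0, -0.034], 0, -1],
    [[0, 0, -0.05], 0, -1],
    [[0, 0, -0.08], 0, -1],
    [[0, 0, -0.1], 0, -1],
    [[0, 0, -0.1], 0, -1],
  ],
)

```text
time_s: 18.6
ee_pos: [644.9, -73.9, 207.6]
tool_rot: [3.138, -0.001, -0.026]
ft_force: [-0.6, -0.2, 0.5]
gripper_width: 0.008
```

Call:
move_arm(
  rows=[
    [[-0.04, 0.03, 0], 0, -1],
    [[-0.09, 0.06, 0], 0, -1],
    [[-0.14, 0.1, 0], 0, -1],
    [[-0.19, 0.13, 0], 0, -1],
    [[-0.22, 0.15, 0], 0, -1],
    [[-0.22, 0.15, 0], 0, -1],
    [[-0.22, 0.15, 0], 0, -1],
  ],
)

```text
time_s: 19.3
ee_pos: [423.2, -224.3, 211.6]
tool_rot: [3.139, -0.006, -0.027]
ft_force: [-0.2, -0.2, -0.2]
gripper_width: 0.003
```

Run:
```python
from h import *
rel((420,-220,200),0)
grab('top','t14.png');b=cv2.imread('pics/t11.png').astype(int);c=cv2.imread('pics/t14.png').astype(int)
m=((c[:,:,2]-c[:,:,0]>30)&(c[:,:,1]<c[:,:,2]*.75)&(c[:,:,2]<175)).astype(np.uint8)
n,l,st,ce=cv2.connectedComponentsWithStats(m[190:222,292:322]);print([(st[i,4],back(cam('top'),ce[i]+[292,190],25).round(0)) for i in range(1,n) if st[i,4]>8])
print('pad/lever diff',np.abs(b-c).sum(2)[163:178,320:360].mean().round(1))
g=c[:,:,1].astype(np.uint8);big=cv2.resize(g[185:230,285:335],None,fx=6,fy=6,interpolation=cv2.INTER_CUBIC)
k=cv2.HoughCircles(cv2.GaussianBlur(big,(5,5),1),cv2.HOUGH_GRADIENT,1,40,param1=80,param2=20,minRadius=74,maxRadius=90)
if k is not None: print([((q[:2]+.5)/6-.5+[285,185],back(cam('top'),(q[:2]+.5)/6-.5+[285,185],58).round(1)) for q in k[0][:2]])
a=cv2.imread('pics/top1.png').astype(int);D=np.abs(a-c).sum(2)
for nm,(u,v) in dict(jar=(338,152),cup=(371,216),caddy=(239,176),cruet=(268,147),mug=(215,242),stand=(437,210)).items(): print(nm,D[v-12:v+12,u-12:u+12].mean().round(1))
```

```text
t 19.3 ee [ 423.2 -224.3  211.6] yaw -0.2 F [-0.2 -0.2 -0.2] w 0.0032035106020657385 q6 1.0969052447458258
shift [-0.003  -0.0043  0.0116] turn -0.004
[(np.int32(96), array([537.,  61.,  25.]))]
pad/lever diff 2.8
[(array([306.5       , 205.16666603]), array([542.8,  75. ,  58. ]))]
jar 3.6
cup 26.6
caddy 4.4
cruet 3.3
mug 3.3
stand 86.7
```

Run:
```python
from h import *
grab('scene','s14.png');a=cv2.imread('pics/scene1.png').astype(int);c=cv2.imread('pics/s14.png').astype(int);D=np.abs(a-c).sum(2)
for nm,(u,v) in dict(cup=(275,231),stand=(200,285),spoon=(185,229),spoonhandle=(145,208),jar=(359,265)).items(): print(nm,D[v-10:v+10,u-10:u+10].mean().round(1),np.median(D[v-10:v+10,u-10:u+10]))
def cen(i,x0,x1,y0,y1):
    h=cv2.cvtColor(i.astype(np.uint8),cv2.COLOR_BGR2HSV)[y0:y1,x0:x1];m=(h[:,:,1]>150)&(h[:,:,0]<16);y,x=np.nonzero(m);return len(x),x.mean(),y.mean()
print(cen(a,255,295,212,248),cen(c,255,295,212,248))
T=cv2.imread('pics/t14.png').astype(int);T1=cv2.imread('pics/top1.png').astype(int);print(cen(T1,355,390,200,232),cen(T,355,390,200,232))
```

```text
cup 18.2 18.0
stand 20.6 21.0
spoon 109.5 105.0
spoonhandle 54.2 19.0
jar 18.5 18.0
(374, np.float64(19.735294117647058), np.float64(16.99197860962567)) (364, np.float64(19.513736263736263), np.float64(17.054945054945055))
(252, np.float64(15.607142857142858), np.float64(15.484126984126984)) (237, np.float64(15.291139240506329), np.float64(15.118143459915611))
```

```bash
python3 -c "
from bench import ctrl
print(ctrl.job_done())"
```

```text
the job is handed in; nothing more can be done
None
```

I handed the job in at about 19 s. My last checks show the bowl against both front legs with both walnuts in it, and the lever back up.

- **Bowl:** I pushed it to the legs with the half-open fingers. The first pass did not touch it: the gripper was really about 32 mm higher than its reported height, which I confirmed by touching the table (38 N) and corrected for. The next push left the bowl on the right leg only, about 11 mm off, so I pushed it again before touching the lever. The last top view puts it at (543, 75) mm against my nest estimate of (547, 76) mm.
- **Lever and nuts:** I pressed the pad down with about 5 N for over 1.5 s, to roughly 35 mm below rest. The top picture then showed two separate balls in the bowl and an empty trough. After release, the lever and pad area matched the earlier picture. The two nuts then showed as one merged blob of the right total size, which I take to be the nuts touching. I could not measure the lever angle directly.
- **Bystanders:** Cup, jar, caddy, cruet and mug have not moved in the pictures. The pot stand looked changed in the top view (arm or shadow) but not in the scene view. The spoon area differed in the scene view; I put this down to the arm's shadow, as the tool only passed well above it, but I did not confirm it.

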